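# Bed the radius leaves on a cheese hoop

## Robot

A 6-joint arm with a two-finger parallel gripper is mounted at the origin on the work surface. World frame = base frame: x ahead of the robot, y to its left, z up, the work surface at z = 0. Lengths are in m, angles in rad, forces in N, time in s.
With the tool pointing down it reaches from about 0.35 to 0.85 m from the base axis. Payload 8.1 kg.
Tool frame: the origin (TCP) lies at the very end of the fingers, on their centre line; the grasp point (between the pads) lies 19 mm behind it (robot.tcp_to_grasp is the distance from the TCP to the grasp point, in m); z points along the fingers, y is the line along which they close (so a half turn about z gives the same grasp; the last joint's range is limited). The gripper opens to 93 mm and grips with 3 to 60 N. Pads are 15 mm wide; open, the fingers measure 128 mm over their backs; the gripper's body (75 mm by 188 mm) begins 65 mm behind the grasp point.
Start: joints at [1.039, 0.13, 1.488, -0, 1.523, -0.085], TCP at [0.259, 0.541, 0.219] pointing down, gripper open.
Joint ranges: [-2.96, 2.96], [-0.89, 2.26], [0.02, 2.5], [-1.34, 4.48], [0, 2.73], [-2.66, 2.66]. Speed limits (rad/s): [2.39, 2.39, 2.79, 3.14, 3.14, 3.14].

## Interface

Orientations are given as a unit quaternion [x, y, z, w].
In Python, from workcell import robot gives the robot as it stands. The module is installed in compiled form; this text tells all that it offers.
- The arm moves only by the tool play_rows, never from a script. Its argument "deltas" is a list of rows, each an object with "angular": the turn, a rotation vector about the tool's x, y, z in rad, a list of three; "dp": the shift along the tool's x, y, z in mm, a list of three; "jaw": the closure, from -1 (fully open) to 1 (shut). In form: [{"angular": [wx, wy, wz], "dp": [dx, dy, dz], "jaw": jaw}, ...]. A call has 1 to 5 rows; each row shifts and turns the commanded pose from where the row before left it, along the tool's axes as they then stand; what a row does not reach is not made up. A row lasts 1/8 s, in which the tool goes at most 62.5 mm and 10.7 degrees, less where a joint would pass 70% of its speed; a pose out of reach is approached as far as the arm can. A call with a gripper value outside its range is refused whole. The fingers move at their own pace and stop on an object; "newtons" is the grip in N (left out, the last holds). Time passes only in rows, so rows that do not move let the fingers close. It gives the time, the measured TCP pose, the force, the opening and the grip force at its end, in the units of the state.
- robot.observe(): the state, without advancing time (a new reading comes with each control period).
- robot.snapshot(name): name is "scene" or "side" or "wrist"; returns a dict with "frame" (400x640x3 uint8, red, green, blue), "mtx" (3x3 intrinsics, pixels), "world_to_cam" (4x4, takes a point from world to camera coordinates); the wrist camera has in their place "T_tool_cam" (4x4, takes a point from camera to tool coordinates, whose origin is the TCP and whose axes are the flange's). Camera axes: x right, y up, looking along -z (the intrinsics and any distortion apply to the point x, -y, -z); pixel columns grow to the right and rows downward; lengths in m; the calibration is good to about 2 mm. A picture is of the moment at which its call begins: read the wrist's pose just before it. There is no depth.
- robot.hand_in(): hands the job in; it is judged then, once.
The state is a dict: "time_s": time; "joint_pos": joint angles; "qvel": joint speeds; "joint_torque": joint torques, N m; "tcp_pos": TCP position; "tool_rot": TCP orientation; "force": force on the tool from outside, world axes, zero at the start; "ft_torque": the same for the moment, N m; "gripper_width": finger opening in m; "grasp_force": force on a finger pad.
Only numpy, scipy, OpenCV 4.12 (cv2) and the standard library are available. Lean on these libraries where they do the work, as an engineer would, in place of code of your own. Each camera call takes 0.05 s, during which the arm holds its last target. There are 200 camera calls.

## Task

Gauge the bent-wood cheese hoop in its stand on the counter: take the hollow-edged leaf that matches its outside, press it against the outer face, and then press the matching round-edged leaf against the inner face. Press each lightly, with about 5 N and never more than 12 N, for a full second, the leaf level and just skimming the counter and its whole curved edge bedded so that it does not rock, and leave both lying flat and bedded there for me to read. Leave the two leaves of the wrong curve, and the goods around, where they are.

Things in the scene. Friction and masses are not known exactly. Their poses are not given: they have to be found in the camera images.
- stand: Dark steel stand, fixed to the counter, holding the wooden hoop: two slotted feet (76 x 24 x 12 mm, their middles at y = +-86 mm, x = -21 mm) and a bar 8 mm high at x = +12 mm. Hoop: an arc of 130 degrees, 24 mm high, standing on the counter, outer radius 95 mm, inner 85 mm (10 mm wall), its middle towards the stand's -x (roughly towards the robot), open side +x.
- stand_mark (a point): the stand's origin, at counter height: where the hoop's arc centre would be at mid-slot. The hoop really sits up to 10 mm off it along the stand's x, either way, different each time and not reported (along y it is true). It is tight in the slots: pressing within the allowed force does not shift it.
- hollow_95: Bare aluminium leaf, 82 mm wide (y), 120 g, with a hollow (concave) edge of radius 95 mm on its +x side: fits the hoop's outside. The edge's middle is 16 mm ahead of the origin (+x), its flat back 20 mm behind. Starts with +x roughly away from the robot. Lies flat: plate 12 mm thick, on it an upright grip fin 14 mm thick (along its y), 30 mm long (along its x, centred on the origin), top 46 mm above the underside. Origin: underside, below the middle of the fin; z up.
- hollow_95_centre (a point): 111 mm ahead (+x) of the leaf's origin: the centre of that leaf's edge arc, level with its underside; when the leaf is fully bedded on the hoop it lies, seen from above, on the true centre of the hoop's arc
- hollow_48: Bare aluminium leaf like hollow_95 but with a much deeper hollow edge of radius 48 mm: does not fit, leave it. Lies flat: plate 12 mm thick, on it an upright grip fin 14 mm thick (along its y), 30 mm long (along its x, centred on the origin), top 46 mm above the underside. Origin: underside, below the middle of the fin; z up.
- round_85: Bare aluminium leaf, 80 mm wide (y), 120 g, with a round (convex) edge of radius 85 mm on its +x side: fits the hoop's inside. The edge's middle is 22 mm ahead of the origin (+x), its flat back 20 mm behind. Starts with +x roughly towards the robot. Lies flat: plate 12 mm thick, on it an upright grip fin 14 mm thick (along its y), 30 mm long (along its x, centred on the origin), top 46 mm above the underside. Origin: underside, below the middle of the fin; z up.
- round_85_centre (a point): 63 mm behind (-x) the leaf's origin: the centre of that leaf's edge arc, level with its underside; when the leaf is fully bedded on the hoop it lies, seen from above, on the true centre of the hoop's arc
- round_42: Bare aluminium leaf like round_85 but with a much tighter round edge of radius 42 mm: does not fit, leave it. Lies flat: plate 12 mm thick, on it an upright grip fin 14 mm thick (along its y), 30 mm long (along its x, centred on the origin), top 46 mm above the underside. Origin: underside, below the middle of the fin; z up.
- parcel: paper-wrapped piece 75 x 110 x 35 mm, a bystander; origin under its centre
- cheese: bare cheese wedge 110 mm long, 40 mm high, a bystander; origin on its underside
- jar: amber glass jar, 64 mm across, 85 mm high, a bystander; origin under its centre
Not all that is in view belongs to the job. What is shaped like the round_85 but blue or pink is not meant.

How it is judged:
On the way, in this order (a step that is already met when the one before it is completed fails the run):
1. the 95 mm hollow leaf is pressed on the hoop's outside with 3 to 7 N for 0.8 s, flat on the counter and bedded (its arc centre within 3 mm of the stand's centre line) (contact force between hollow_95 and stand between 3 and 7 N and y of hollow_95_centre in the frame of stand between -0.003 and 0.003 m and x of hollow_95_centre in the frame of stand between -0.013 and 0.013 m and angle between hollow_95's own z axis and vertical below 0.07 rad and height (world z) of hollow_95 below 0.004 m), for 0.8 s.
2. then the 85 mm round leaf is pressed on the hoop's inside with 3 to 7 N for 0.8 s, flat and bedded (arc centre within 3 mm of the stand's centre line and of the other leaf's) (contact force between round_85 and stand between 3 and 7 N and y of round_85_centre in the frame of stand between -0.003 and 0.003 m and x of round_85_centre in the frame of stand between -0.013 and 0.013 m and angle between round_85's own z axis and vertical below 0.07 rad and height (world z) of round_85 below 0.004 m and horizontal distance between hollow_95_centre and round_85_centre below 0.003 m), for 0.8 s.
At the end, for the whole second after the job is handed in: Both matching leaves lie released, at rest and flat on the counter (tilt under 0.04 rad, within 4 mm of it), bedded outside and inside: seen from above their arc centres are within 3 mm of each other and of the stand's x axis, and within 13 mm of its origin along it (y of hollow_95_centre in the frame of stand between -0.003 and 0.003 m and x of hollow_95_centre in the frame of stand between -0.013 and 0.013 m and angle between each of hollow_95, round_85's own z axis and vertical below 0.04 rad and height (world z) of each of hollow_95, round_85 below 0.004 m and y of round_85_centre in the frame of stand between -0.003 and 0.003 m and x of round_85_centre in the frame of stand between -0.013 and 0.013 m and horizontal distance between hollow_95_centre and round_85_centre below 0.003 m and linear speed of each of hollow_95, round_85 below 0.01 m/s); the robot touches nothing.
It fails at once if the hoop or its stand is pressed with more than 12 N (contact force between stand and anything else above 12 N).
It fails at once if a leaf of the wrong curve, the parcel, the cheese or the jar is moved more than 15 mm (distance of any of hollow_48, round_42, parcel, cheese, jar from where it was at the start of the episode above 0.015 m).
It also fails if it takes over 72 s, if anything falls off the work surface, if the arm or the gripper's body presses on something with over 40 N, if the wrist force passes 120 N, or if a joint passes its speed limit or range.

## Working session

There is one attempt and no reset: what is moved stays moved. The work goes in short steps, Python scripts to look and compute and a tool call to move; the robot and the scene stay as the last step left them, time stands still between calls to the robot, and variables do not carry over. Pictures are saved under pics/ and viewed, at most 12 in all, crops included, and the job is handed in when it is done.

Besides the shell and the picture viewer there is one more tool, called as a command line: name --argument value ..., lists and objects as JSON in quotes. play_rows: Moves the arm, as the interface text tells. Its arguments: {"type":"object","properties":{"deltas":{"type":"array"},"newtons":{"type":"number"}},"required":["deltas"]}

```bash
mkdir -p pics; cat > h.py <<'E'
import numpy as np, cv2
from workcell import robot
from scipy.spatial.transform import Rotation as R
def ray(s,u,v,st=None):
    K=s["mtx"]; d=np.linalg.inv(K)@[u,v,1.]; d=np.array([d[0],-d[1],-d[2]])
    if "world_to_cam" in s: T=np.linalg.inv(s["world_to_cam"])
    else:
        T=np.eye(4);T[:3,:3]=R.from_quat(st["tool_rot"]).as_matrix();T[:3,3]=st["tcp_pos"];T=T@s["T_tool_cam"]
    return T[:3,3],T[:3,:3]@d
def plane(s,u,v,z,st=None):
    o,d=ray(s,u,v,st); return (o+d*(z-o[2])/d[2])
def save(n,f): cv2.imwrite("pics/"+n,f[:,:,::-1])
E
python3 - <<'E'
from h import *
st=robot.observe();print(st)
for n in("scene","side"):
    s=robot.snapshot(n);save(n+".png",s["frame"]);print(n,s.keys(),s["mtx"],np.linalg.inv(s["world_to_cam"]).round(3))
    np.save("pics/"+n+".npy",s["frame"])
s=robot.snapshot("wrist");print(s["T_tool_cam"],s["mtx"])
E
```

```text
{'time_s': 0.0, 'joint_pos': array([ 1.03859398e+00,  1.31169202e-01,  1.48926701e+00, -2.50281476e-05,
        1.52300492e+00, -8.53930937e-02]), 'qvel': array([-0.00085087, -0.00091089, -0.00021426, -0.00167822,  0.00030171,
        0.00047892]), 'joint_torque': array([ 1.10595120e-03, -5.59852982e+01, -4.91752768e+01,  7.69787771e-02,
        3.56623647e-02, -2.76552109e-04]), 'tcp_pos': array([0.25894833, 0.54061235, 0.21758939]), 'tool_rot': array([ 2.21550227e-01,  9.75148523e-01, -8.84318477e-04, -2.68979889e-04]), 'force': array([ 0.26774775,  0.00206308, -1.08629502]), 'ft_torque': array([0.04366927, 0.03010699, 0.02048241]), 'grasp_force': 0.0, 'gripper_width': 0.09296008778664032}
scene dict_keys(['frame', 'mtx', 'world_to_cam']) [[377.26299043   0.         319.82389027]
 [  0.         377.26299043 204.16218287]
 [  0.           0.           1.        ]] [[-0.352 -0.564  0.747  1.395]
 [ 0.936 -0.228  0.268  0.277]
 [ 0.019  0.794  0.608  0.734]
 [ 0.     0.     0.     1.   ]]
side dict_keys(['frame', 'mtx', 'world_to_cam']) [[464.101472     0.         326.21878782]
 [  0.         464.101472   202.64225869]
 [  0.           0.           1.        ]] [[ 0.92   0.25  -0.303  0.135]
 [-0.392  0.537 -0.747 -1.065]
 [-0.024  0.806  0.592  0.876]
 [ 0.     0.     0.     1.   ]]
[[ 3.78019730e-04  9.65736204e-01  2.59525414e-01  7.12616460e-02]
 [ 9.99998440e-01  8.27154011e-05 -1.76437595e-03 -2.22131565e-04]
 [-1.72538848e-03  2.59525676e-01 -9.65734667e-01 -1.65676426e-01]
 [ 0.00000000e+00  0.00000000e+00  0.00000000e+00  1.00000000e+00]] [[355.01901984   0.         318.75482174]
 [  0.         355.01901984 197.53611827]
 [  0.           0.           1.        ]]
```

View pics/scene.png

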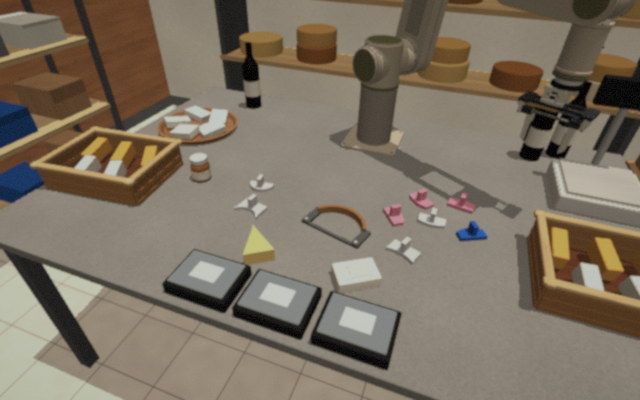

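View pics/side.png

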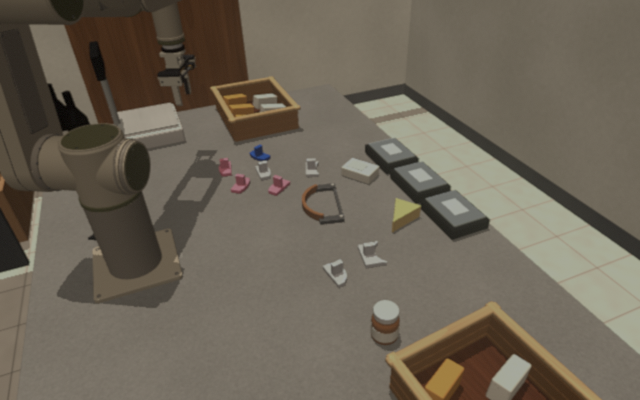

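The scene shows four silver leaves (scene px): A (261,184), B (251,205), C (432,217) and D (403,249). The pink ones at (394,214), (421,199) and (461,203) and the blue one at (471,232) are decoys. The hoop and stand are at (337,222). Next I'll crop close on the four and localise them.

```bash
python3 - <<'E'
from h import *
a=np.load("pics/scene.npy");b=np.load("pics/side.npy")
c=lambda f,x,y,w,h,k:cv2.resize(f[y:y+h,x:x+w],(w*k,h*k),interpolation=cv2.INTER_CUBIC)
top=np.hstack([c(a,230,170,65,50,6),c(a,378,203,65,50,6)][:2]);
bot=np.hstack([c(b,320,240,65,50,6),c(b,255,150,65,50,6)])
save("crop.png",np.vstack([top,bot]))
class S(dict):pass
import pickle
sc=robot.snapshot("scene");sd=robot.snapshot("side")
P=dict(A=(261,184,336,272),B=(251,205,371,253),C=(432,217,263,170),D=(403,249,311,167),hoopL=(308,213,0,0),hoopR=(365,237,0,0),hoopmid=(350,210,0,0),jar=(200,175,385,338),cheese=(258,255,0,0),parcel=(357,280,0,0),pink1=(394,220,0,0),pink2=(421,203,0,0),pink3=(461,207,0,0),blue=(471,237,0,0))
for k,p in P.items():
    print(k,plane(sc,p[0],p[1],.015)[:2].round(3), plane(sd,p[2],p[3],.015)[:2].round(3) if p[2] else "")
E
```

```text
A [ 0.481 -0.262] [ 0.479 -0.269]
B [ 0.595 -0.237] [ 0.595 -0.242]
C [0.443 0.297] [0.45  0.292]
D [0.614 0.241] [0.609 0.239]
hoopL [ 0.566 -0.058] 
hoopR [0.606 0.132] 
hoopmid [0.504 0.056] 
jar [ 0.511 -0.482] [ 0.494 -0.503]
cheese [ 0.78  -0.115] 
parcel [0.767 0.155] 
pink1 [0.501 0.193] 
pink2 [0.385 0.255] 
pink3 [0.358 0.376] 
blue [0.494 0.413]
```

View pics/crop.png

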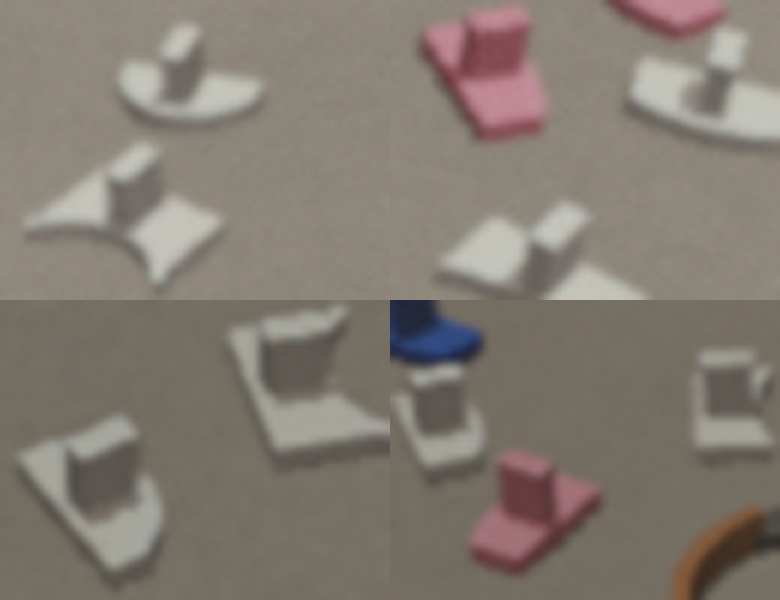

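play_rows --deltas '[{"angular": [0,0,0],"dp": [-50,-25,0],"jaw": -1},{"angular": [0,0,0],"dp": [-50,-25,0],"jaw": -1},{"angular": [0,0,0],"dp": [-50,-25,0],"jaw": -1},{"angular": [0,0,0],"dp": [-50,-25,0],"jaw": -1},{"angular": [0,0,0],"dp": [-50,-25,0],"jaw": -1}]'

```text
time_s: 0.88
tcp_pos: [0.4315, 0.3188, 0.2187]
tool_rot: [0.221, 0.975, 0.0, 0.0]
force: [0.0, 1.0, -0.3]
gripper_width: 0.0929
grasp_force: 0.0
```

play_rows --deltas '[{"angular": [0,0,0],"dp": [-45,-25,0],"jaw": -1},{"angular": [0,0,0],"dp": [-45,-25,0],"jaw": -1},{"angular": [0,0,0],"dp": [-40,-20,0],"jaw": -1},{"angular": [0,0,-0.15],"dp": [0,0,0],"jaw": -1},{"angular": [0,0,-0.15],"dp": [0,0,0],"jaw": -1}]'

```text
time_s: 1.5
tcp_pos: [0.518, 0.2002, 0.2184]
tool_rot: [0.072, 0.997, -0.0, -0.0]
force: [0.2, 0.0, 0.8]
gripper_width: 0.093
grasp_force: 0.0
```

play_rows --deltas '[{"angular": [0,0,-0.14],"dp": [0,0,0],"jaw": -1},{"angular": [0,0,0],"dp": [0,0,0],"jaw": -1}]'

```text
time_s: 1.75
tcp_pos: [0.5176, 0.201, 0.2185]
tool_rot: [0.004, 1.0, -0.0, -0.0]
force: [0.3, 0.1, -0.2]
gripper_width: 0.093
grasp_force: 0.0
```

```bash
python3 - <<'E'
from h import *
import pickle
st=robot.observe();print(st["time_s"],st["tcp_pos"],st["tool_rot"],st["force"])
s=robot.snapshot("wrist");save("w1.png",s["frame"]);pickle.dump((st,s),open("w1.pkl","wb"))
E
```

```text
1.75 [0.51760755 0.20097652 0.21850924] [ 3.90128622e-03  9.99992382e-01 -3.88430615e-05 -1.21396899e-04] [ 0.31131312  0.11503853 -0.23704987]
```

View pics/w1.png

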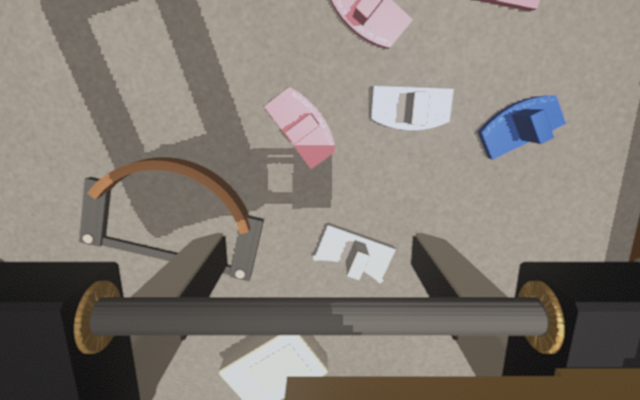

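C at (412,107) looks like the shallow round leaf, with its convex side down in the image, away from the robot. D at (355,252) is a hollow leaf. The hoop is at (170,200). I'll crop close to check the choice and fit contours.

```bash
python3 - <<'E'
from h import *
import pickle
st,s=pickle.load(open("w1.pkl","rb"));f=s["frame"]
c=lambda x,y,w,h,k:cv2.resize(f[y:y+h,x:x+w],(w*k,h*k),interpolation=cv2.INTER_CUBIC)
save("cd.png",np.hstack([c(360,70,110,80,3),c(300,210,110,80,3)]))
# hoop: wood mask
hsv=cv2.cvtColor(f,cv2.COLOR_RGB2HSV)
m=((hsv[...,1]>110)&(hsv[...,0]<20)).astype(np.uint8);m[:150]=0;m[245:]=0;m[:,270:]=0
n,l,stt,cen=cv2.connectedComponentsWithStats(m);i=1+np.argmax(stt[1:,4]);print(stt[i])
# outer silhouette top edge: per column first pixel
for cx in range(95,250,12):
    r=np.where(l[:,cx]==i)[0]
    if len(r):print(cx,r[0],r[-1],plane(s,cx,r[0],.024,st)[:2].round(4),plane(s,cx,r[-1],.024,st)[:2].round(4))
for nme,(u,v) in dict(footL=(88,239),footR=(240,274)).items(): print(nme,plane(s,u,v,.012,st)[:2].round(4))
for nme,p in dict(C=[(373,87),(453,90),(452,123),(373,120),(412,130)],D=[(330,226),(395,250),(382,282),(314,258)]).items():
  for u,v in p: print(nme,(u,v),plane(s,u,v,.012,st)[:2].round(4))
E
```

```text
[  89  158  160   75 2299]
95 184 198 [ 0.5268 -0.0314] [ 0.5419 -0.034 ]
107 175 189 [ 0.5174 -0.0174] [ 0.5323 -0.0198]
119 168 179 [ 0.5102 -0.0039] [ 0.5217 -0.0057]
131 164 172 [0.5062 0.009 ] [0.5145 0.0078]
143 161 169 [0.5032 0.0217] [0.5114 0.0206]
155 159 169 [0.5012 0.0342] [0.5115 0.0329]
167 159 170 [0.5013 0.0464] [0.5127 0.0451]
179 160 172 [0.5024 0.0585] [0.5149 0.0572]
191 163 177 [0.5056 0.0705] [0.5202 0.069 ]
203 168 183 [0.5109 0.0823] [0.5266 0.0808]
215 175 192 [0.5183 0.094 ] [0.5364 0.0925]
227 185 206 [0.529  0.1056] [0.5517 0.1039]
239 202 232 [0.5474 0.1168] [0.581  0.1146]
footL [ 0.5925 -0.0578]
footR [0.637  0.1095]
C (373, 87) [0.4322 0.2561]
C (453, 90) [0.4357 0.3366]
C (452, 123) [0.4682 0.3385]
C (373, 120) [0.4645 0.2572]
C (412, 130) [0.475  0.2978]
D (330, 226) [0.5793 0.2132]
D (395, 250) [0.6086 0.2867]
D (382, 282) [0.6485 0.2736]
D (314, 258) [0.6177 0.195 ]
```

View pics/cd.png

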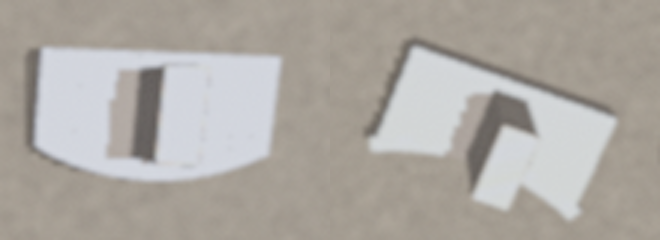

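D matches hollow_95 (side length about 42–45 mm, shallow hollow). C matches round_85 (80 mm chord, about 9–10 mm sag), and its curve points away from the robot, so it needs a half turn. A and B have the tight curves. I'll take one more view from above the hoop and D.

play_rows --deltas '[{"angular": [0,0,0],"dp": [-40,-35,0],"jaw": -1},{"angular": [0,0,0],"dp": [-40,-35,0],"jaw": -1},{"angular": [0,0,0],"dp": [-40,-40,0],"jaw": -1},{"angular": [0,0,0],"dp": [0,0,0],"jaw": -1},{"angular": [0,0,0],"dp": [0,0,0],"jaw": -1}]'

```text
time_s: 2.42
tcp_pos: [0.6366, 0.0905, 0.2182]
tool_rot: [0.005, 1.0, 0.0, -0.0]
force: [0.1, -0.1, -0.7]
gripper_width: 0.093
grasp_force: 0.0
```

```bash
python3 - <<'E'
from h import *
import pickle
st=robot.observe();print(st["time_s"],st["tcp_pos"],st["tool_rot"],st["joint_pos"].round(3),st["qvel"].round(3))
s=robot.snapshot("wrist");save("w2.png",s["frame"]);pickle.dump((st,s),open("w2.pkl","wb"))
E
```

```text
2.425 [0.6366025  0.09045098 0.21822221] [ 4.60895806e-03  9.99989238e-01  2.04263037e-04 -4.89029178e-04] [ 0.061  0.247  1.358  0.     1.538 -1.5  ] [ 0.024 -0.025  0.013 -0.    -0.001 -0.01 ]
```

View pics/w2.png

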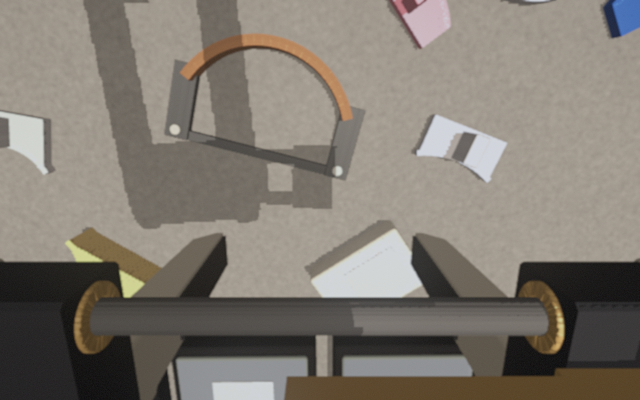

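D at (462,147) is clearly the shallow hollow leaf. The hoop is clear, with its apex near (258,36) and feet at (180,100) and (345,143). Fitting now.

```bash
python3 - <<'E'
from h import *
import pickle
from scipy.optimize import least_squares
st,s=pickle.load(open("w2.pkl","rb"));f=s["frame"]
hsv=cv2.cvtColor(f,cv2.COLOR_RGB2HSV)
m=((hsv[...,1]>110)&(hsv[...,0]<20)).astype(np.uint8);m[130:]=0;m[:,370:]=0;m[:,:170]=0
n,l,stt,_=cv2.connectedComponentsWithStats(m);i=1+np.argmax(stt[1:,4]);print(stt[i])
cs,_=cv2.findContours((l==i).astype(np.uint8),0,1);c=max(cs,key=len)[:,0,:]
W=np.array([plane(s,u,v,.024,st)[:2] for u,v in c.astype(float)])
c0=W.mean(0)
ctr=np.array([.59,.04])
for k in range(6):
    r=np.hypot(*(W-ctr).T); o=W[r>91.0e-3] if k<2 else W[abs(r-rr)<.0035]
    if k<2:o=W[r>np.median(r)]
    q=least_squares(lambda p:np.hypot(o[:,0]-p[0],o[:,1]-p[1])-p[2],[*ctr,.095],loss="soft_l1",f_scale=.001).x
    ctr=q[:2];rr=q[2]
print("outer fit",q,len(o),np.std(np.hypot(*(o-ctr).T)))
q95=least_squares(lambda p:np.hypot(o[:,0]-p[0],o[:,1]-p[1])-.095,ctr).x;print("R fixed",q95)
a=np.unwrap(np.arctan2(*(W-ctr).T[::-1])%(2*np.pi));print("arc deg",np.degrees([a.min(),a.max(),(a.min()+a.max())/2]))
for nme,(u,v) in dict(fL1=(166,136),fL2=(187,140),fR1=(345,180),fR2=(326,173),barL=(192,134),barR=(330,168)).items(): print(nme,plane(s,u,v,.012 if nme[0]=='f' else .008,st)[:2].round(4))
# leaves: bright, low saturation
for nme,fn,box in(("D","w2.pkl",(400,100,530,200)),("C","w1.pkl",(360,75,470,140))):
    st,s=pickle.load(open(fn,"rb"));f=s["frame"];hsv=cv2.cvtColor(f,cv2.COLOR_RGB2HSV)
    b=(hsv[...,2]>180).astype(np.uint8);k=np.zeros_like(b);k[box[1]:box[3],box[0]:box[2]]=1;b&=k
    c=np.vstack([x[:,0] for x in cv2.findContours(b,0,1)[0] if len(x)>15])
    W=np.array([plane(s,u,v,.012,st)[:2] for u,v in c.astype(float)],dtype=np.float32)
    r=cv2.minAreaRect(W*1000);print(nme,r,cv2.boxPoints(r).round(0).tolist())
E
```

```text
[ 181   34  171   86 2576]
outer fit [0.59742759 0.03064591 0.09377266] 204 0.0004077231768816016
R fixed [0.59884422 0.03023237]
arc deg [100.33141692 229.88784816 165.10963254]
fL1 [ 0.5977 -0.0672]
fL2 [ 0.6021 -0.0459]
fR1 [0.646  0.1187]
fR2 [0.6382 0.0984]
barL [ 0.5963 -0.0414]
barR [0.6336 0.1028]
D ((613.6121215820312, 240.717529296875), (85.80266571044922, 45.25096893310547), 68.8592300415039) [[577.0, 209.0], [619.0, 193.0], [650.0, 273.0], [608.0, 289.0]]
C ((453.5195007324219, 295.9654846191406), (80.81029510498047, 42.94882583618164), 87.75939178466797) [[430.0, 256.0], [473.0, 255.0], [477.0, 336.0], [434.0, 337.0]]
```

play_rows --deltas '[{"angular": [0,0,0],"dp": [9,50,0],"jaw": -1},{"angular": [0,0,0],"dp": [9,50,0],"jaw": -1},{"angular": [0,0,0],"dp": [9,51,0],"jaw": -1},{"angular": [0,0,0.178],"dp": [0,0,40],"jaw": -1},{"angular": [0,0,0.177],"dp": [0,0,40],"jaw": -1}]'

```text
time_s: 3.1
tcp_pos: [0.6101, 0.2442, 0.1391]
tool_rot: [0.181, 0.983, 0.001, 0.001]
force: [0.5, -0.8, -0.7]
gripper_width: 0.093
grasp_force: 0.0
```

play_rows --deltas '[{"angular": [0,0,0],"dp": [0,0,30],"jaw": -1},{"angular": [0,0,0],"dp": [0,0,30],"jaw": -1},{"angular": [0,0,0],"dp": [0,0,0],"jaw": -1},{"angular": [0,0,0],"dp": [0,0,0],"jaw": -1}]'

```text
time_s: 3.6
tcp_pos: [0.6111, 0.2424, 0.0804]
tool_rot: [0.18, 0.984, 0.0, 0.001]
force: [0.4, 0.3, 0.4]
gripper_width: 0.0933
grasp_force: 0.0
```

```bash
python3 - <<'E'
from h import *
st=robot.observe();print(st["time_s"],st["tcp_pos"],R.from_quat(st["tool_rot"]).as_matrix().round(3),st["force"])
s=robot.snapshot("wrist");save("w3.png",s["frame"])
s=robot.snapshot("scene");save("s3.png",s["frame"])
E
```

```text
3.6 [0.61114871 0.24239679 0.08039734] [[-0.935  0.353  0.002]
 [ 0.353  0.935  0.001]
 [-0.001  0.001 -1.   ]] [0.36175458 0.29183361 0.41467347]
```

View pics/w3.png

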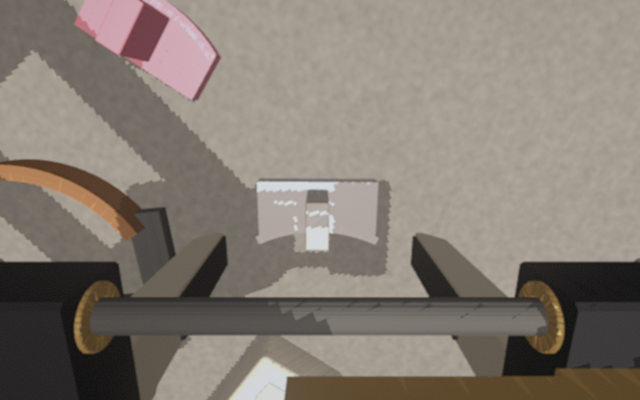

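The leaf is centred and aligned between the fingers. Descending to grip.

play_rows --deltas '[{"angular": [0,0,0],"dp": [0,0,30],"jaw": -1},{"angular": [0,0,0],"dp": [0,0,25],"jaw": -1},{"angular": [0,0,0],"dp": [0,0,6],"jaw": -1},{"angular": [0,0,0],"dp": [0,0,0],"jaw": 1},{"angular": [0,0,0],"dp": [0,0,0],"jaw": 1}]' --newtons 25

```text
time_s: 4.32
tcp_pos: [0.6123, 0.2418, 0.0196]
tool_rot: [0.18, 0.984, 0.001, 0.001]
force: [0.0, 0.6, 0.6]
gripper_width: 0.0776
grasp_force: 0.0
```

play_rows --deltas '[{"angular": [0,0,0],"dp": [0,0,0],"jaw": 1},{"angular": [0,0,0],"dp": [0,0,0],"jaw": 1},{"angular": [0,0,0],"dp": [0,0,0],"jaw": 1},{"angular": [0,0,0],"dp": [0,0,0],"jaw": 1}]'

```text
time_s: 4.82
tcp_pos: [0.6109, 0.2414, 0.0177]
tool_rot: [0.18, 0.984, -0.0, -0.0]
force: [-0.3, 0.2, 0.6]
gripper_width: 0.0376
grasp_force: 0.0
```

play_rows --deltas '[{"angular": [0,0,0],"dp": [0,0,0],"jaw": 1},{"angular": [0,0,0],"dp": [0,0,0],"jaw": 1},{"angular": [0,0,0],"dp": [0,0,0],"jaw": 1},{"angular": [0,0,0],"dp": [0,0,0],"jaw": 1}]'

```text
time_s: 5.32
tcp_pos: [0.6109, 0.2414, 0.0176]
tool_rot: [0.18, 0.984, -0.0, -0.0]
force: [0.1, -0.1, -0.2]
gripper_width: 0.0137
grasp_force: 25.0
```

```bash
python3 - <<'E'
from h import *
st=robot.observe();print(st["time_s"],st["tcp_pos"],R.from_quat(st["tool_rot"]).as_matrix().round(3),st["force"],st["gripper_width"],st["grasp_force"])
E
```

```text
5.325 [0.61093268 0.24141656 0.01759099] [[-0.935  0.354 -0.   ]
 [ 0.354  0.935 -0.   ]
 [ 0.    -0.    -1.   ]] [ 0.12424101 -0.10550834 -0.22308901] 0.013719052594174252 24.993651509284973
```

play_rows --deltas '[{"angular": [0,0,0],"dp": [0,0,-40],"jaw": 1},{"angular": [0,0,-0.101],"dp": [0,0,-35],"jaw": 1},{"angular": [0,0,0],"dp": [16,-40,0],"jaw": 1},{"angular": [0,0,0],"dp": [17,-42,0],"jaw": 1},{"angular": [0,0,0],"dp": [17,-42,0],"jaw": 1}]'

```text
time_s: 5.95
tcp_pos: [0.5296, 0.1336, 0.0924]
tool_rot: [0.13, 0.992, -0.0, -0.0]
force: [0.1, -1.5, -0.5]
gripper_width: 0.0139
grasp_force: 25.0
```

play_rows --deltas '[{"angular": [0,0,0],"dp": [17,-42,0],"jaw": 1},{"angular": [0,0,0],"dp": [17,-41,0],"jaw": 1},{"angular": [0,0,0],"dp": [0,0,25],"jaw": 1},{"angular": [0,0,0],"dp": [0,0,0],"jaw": 1},{"angular": [0,0,0],"dp": [0,0,0],"jaw": 1}]'

```text
time_s: 6.58
tcp_pos: [0.4767, 0.0634, 0.0682]
tool_rot: [0.13, 0.992, 0.0, 0.0]
force: [0.0, 0.2, -1.4]
gripper_width: 0.0138
grasp_force: 25.0
```

```bash
python3 - <<'E'
from h import *
st=robot.observe();print(st["time_s"],st["tcp_pos"],R.from_quat(st["tool_rot"]).as_matrix().round(3),st["force"],st["ft_torque"],st["gripper_width"],st["grasp_force"])
s=robot.snapshot("wrist");save("w4.png",s["frame"])
E
```

```text
6.575 [0.47672089 0.06336642 0.06816175] [[-0.966  0.257  0.   ]
 [ 0.257  0.966  0.   ]
 [-0.     0.    -1.   ]] [ 0.02702525  0.21802928 -1.35505152] [ 0.04709036  0.00488434 -0.01224094] 0.013791547923972282 24.993653297424316
```

View pics/w4.png

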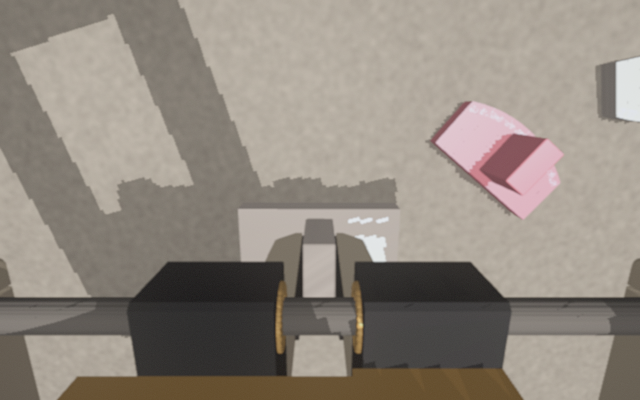

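play_rows --deltas '[{"angular": [0,0,0],"dp": [2,-1,20],"jaw": 1},{"angular": [0,0,0],"dp": [0,0,18],"jaw": 1},{"angular": [0,0,0],"dp": [0,0,11],"jaw": 1},{"angular": [0,0,0],"dp": [0,0,0],"jaw": 1},{"angular": [0,0,0],"dp": [0,0,0],"jaw": 1}]'

```text
time_s: 7.25
tcp_pos: [0.4748, 0.0627, 0.0193]
tool_rot: [0.13, 0.992, 0.0, 0.0]
force: [-1.0, -0.3, -1.3]
gripper_width: 0.0141
grasp_force: 25.0
```

```bash
cat > st.py <<'E'
from h import *
import sys
F=np.zeros(3);st=robot.observe()
C=np.array([.598,.030]);x=np.array([.9664,-.257]);y=np.array([.257,.9664])
p=st["tcp_pos"][:2]-C
print("t",st["time_s"],"tcp in stand mm",(p@x*1000).round(2),(p@y*1000).round(2),"z",st["tcp_pos"][2].round(4),"F stand",(st["force"][:2]@x).round(2),(st["force"][:2]@y).round(2),st["force"][2].round(2),"M",st["ft_torque"].round(3),"yaw",np.degrees(2*np.arctan2(*st["tool_rot"][:2])).round(2),"grip",st["grasp_force"].round(1),st["gripper_width"].round(4),st["joint_pos"].round(2))
E
python3 st.py
```

```text
Traceback (most recent call last):
  File "st.py", line 6, in <module>
    print("t",st["time_s"],"tcp in stand mm",(p@x*1000).round(2),(p@y*1000).round(2),"z",st["tcp_pos"][2].round(4),"F stand",(st["force"][:2]@x).round(2),(st["force"][:2]@y).round(2),st["force"][2].round(2),"M",st["ft_torque"].round(3),"yaw",np.degrees(2*np.arctan2(*st["tool_rot"][:2])).round(2),"grip",st["grasp_force"].round(1),st["gripper_width"].round(4),st["joint_pos"].round(2))
                                                                                                                                                                                                                                                                                                                ^^^^^^^^^^^^^^^^^^^^^^^
AttributeError: 'float' object has no attribute 'round'
```

play_rows --deltas '[{"angular": [0,0,0],"dp": [-5,0,1],"jaw": 1},{"angular": [0,0,0],"dp": [-4,0,0],"jaw": 1},{"angular": [0,0,0],"dp": [-1,0,0],"jaw": 1},{"angular": [0,0,0],"dp": [0,0,0],"jaw": 1}]'

```text
time_s: 7.75
tcp_pos: [0.484, 0.06, 0.0176]
tool_rot: [0.13, 0.992, -0.0, -0.0]
force: [-0.3, -0.1, -1.1]
gripper_width: 0.0137
grasp_force: 25.0
```

```bash
sed -i 's/st\["grasp_force"\].round(1),st\["gripper_width"\].round(4)/round(st["grasp_force"],1),round(st["gripper_width"],4)/' st.py; python3 st.py
```

```text
t 7.75 tcp in stand mm -117.92 -0.33 z 0.0176 F stand -0.29 -0.16 -1.07 M [ 0.02  -0.007 -0.045] yaw 14.95 grip 25.0 0.0137 [ 0.02  0.03  1.98 -0.    1.13 -1.29]
```

play_rows --deltas '[{"angular": [0,0,0],"dp": [-1,0,0],"jaw": 1},{"angular": [0,0,0],"dp": [0,0,0],"jaw": 1}]'

```text
time_s: 8.0
tcp_pos: [0.4848, 0.0598, 0.0176]
tool_rot: [0.13, 0.992, -0.0, -0.0]
force: [-0.4, 0.0, -2.7]
gripper_width: 0.0138
grasp_force: 25.0
```

play_rows --deltas '[{"angular": [0,0,0],"dp": [-1,0,0],"jaw": 1},{"angular": [0,0,0],"dp": [0,0,0],"jaw": 1}]'

```text
time_s: 8.25
tcp_pos: [0.4859, 0.0595, 0.0177]
tool_rot: [0.13, 0.992, -0.0, 0.0]
force: [0.1, -0.7, -1.8]
gripper_width: 0.0141
grasp_force: 25.0
```

```bash
python3 st.py
```

```text
t 8.25 tcp in stand mm -115.94 -0.26 z 0.0177 F stand 0.32 -0.66 -1.76 M [-0.003 -0.028 -0.016] yaw 14.94 grip 25.0 0.0141 [ 0.02  0.03  1.98 -0.    1.13 -1.29]
```

play_rows --deltas '[{"angular": [0,0,0],"dp": [-1,0,-0.5],"jaw": 1},{"angular": [0,0,0],"dp": [0,0,0],"jaw": 1}]'

```text
time_s: 8.5
tcp_pos: [0.4869, 0.0593, 0.0182]
tool_rot: [0.13, 0.992, 0.0, 0.0]
force: [0.7, 1.0, -1.2]
gripper_width: 0.0135
grasp_force: 25.0
```

play_rows --deltas '[{"angular": [0,0,0],"dp": [-1,0,0],"jaw": 1},{"angular": [0,0,0],"dp": [0,0,0],"jaw": 1}]'

```text
time_s: 8.75
tcp_pos: [0.4878, 0.059, 0.0182]
tool_rot: [0.13, 0.992, -0.0, 0.0]
force: [-0.2, -0.1, -1.7]
gripper_width: 0.0137
grasp_force: 25.0
```

play_rows --deltas '[{"angular": [0,0,0],"dp": [-1,0,0],"jaw": 1},{"angular": [0,0,0],"dp": [0,0,0],"jaw": 1}]'

```text
time_s: 9.0
tcp_pos: [0.4887, 0.0588, 0.0181]
tool_rot: [0.13, 0.992, 0.0, -0.0]
force: [-0.2, -0.6, -1.9]
gripper_width: 0.014
grasp_force: 25.0
```

Now at about −113 mm, so I'll use finer steps.

play_rows --deltas '[{"angular": [0,0,0],"dp": [-0.5,0,0],"jaw": 1},{"angular": [0,0,0],"dp": [0,0,0],"jaw": 1}]'

```text
time_s: 9.25
tcp_pos: [0.4889, 0.0587, 0.018]
tool_rot: [0.13, 0.992, -0.0, -0.0]
force: [-1.6, 1.0, -0.4]
gripper_width: 0.0142
grasp_force: 25.0
```

play_rows --deltas '[{"angular": [0,0,0],"dp": [-0.5,0,0],"jaw": 1},{"angular": [0,0,0],"dp": [0,0,0],"jaw": 1}]'

```text
time_s: 9.5
tcp_pos: [0.4891, 0.0586, 0.018]
tool_rot: [0.13, 0.992, 0.0, -0.001]
force: [-4.3, 1.4, 0.3]
gripper_width: 0.0137
grasp_force: 25.0
```

play_rows --deltas '[{"angular": [0,0,0],"dp": [-0.5,0,0],"jaw": 1},{"angular": [0,0,0],"dp": [0,0,0],"jaw": 1}]'

```text
time_s: 9.75
tcp_pos: [0.4892, 0.0586, 0.0178]
tool_rot: [0.13, 0.992, 0.0, -0.001]
force: [-6.8, 1.5, 2.9]
gripper_width: 0.014
grasp_force: 25.0
```

play_rows --deltas '[{"angular": [0,0,0],"dp": [-0.5,0,0],"jaw": 1},{"angular": [0,0,0],"dp": [0,0,0],"jaw": 1}]'

```text
time_s: 10.0
tcp_pos: [0.4892, 0.0586, 0.0178]
tool_rot: [0.13, 0.992, 0.0, -0.002]
force: [-7.7, 2.1, 3.6]
gripper_width: 0.0138
grasp_force: 25.0
```

```bash
python3 st.py
```

```text
t 10.0 tcp in stand mm -112.46 -0.28 z 0.0178 F stand -8.0 0.01 3.64 M [0.575 1.41  0.198] yaw 14.93 grip 25.0 0.0138 [ 0.01  0.05  1.97  0.    1.13 -1.3 ]
```

play_rows --deltas '[{"angular": [0,0,0],"dp": [1.0,0,-0.3],"jaw": 1},{"angular": [0,0,0],"dp": [0,0.8,0],"jaw": 1},{"angular": [0,0,0],"dp": [0,0,0],"jaw": 1}]'

```text
time_s: 10.38
tcp_pos: [0.4893, 0.0592, 0.0181]
tool_rot: [0.13, 0.992, -0.0, -0.001]
force: [-4.6, 0.3, -2.2]
gripper_width: 0.0139
grasp_force: 25.0
```

```bash
python3 st.py
```

```text
t 10.375 tcp in stand mm -112.5 0.26 z 0.0181 F stand -4.49 -0.87 -2.23 M [0.021 0.91  0.019] yaw 14.94 grip 25.0 0.0139 [ 0.02  0.04  1.97 -0.    1.13 -1.29]
```

play_rows --deltas '[{"angular": [0,0,0],"dp": [-0.5,0,0],"jaw": 1},{"angular": [0,0,0],"dp": [0,0,0],"jaw": 1}]'

```text
time_s: 10.62
tcp_pos: [0.4894, 0.0592, 0.0181]
tool_rot: [0.13, 0.992, -0.0, -0.001]
force: [-8.1, 0.8, 0.8]
gripper_width: 0.0142
grasp_force: 25.0
```

```bash
python3 st.py
```

```text
t 10.625 tcp in stand mm -112.48 0.27 z 0.0181 F stand -8.05 -1.27 0.79 M [0.098 1.377 0.109] yaw 14.94 grip 25.0 0.0142 [ 0.02  0.04  1.97  0.    1.13 -1.29]
```

play_rows --deltas '[{"angular": [0,0,0],"dp": [0.4,0.2,0],"jaw": 1},{"angular": [0,0,0],"dp": [0,0,0],"jaw": 1},{"angular": [0,0,0],"dp": [0,0,0],"jaw": 1}]'

```text
time_s: 11.0
tcp_pos: [0.4894, 0.0592, 0.0181]
tool_rot: [0.13, 0.992, -0.0, -0.001]
force: [-5.2, -0.9, -1.7]
gripper_width: 0.0138
grasp_force: 25.0
```

```bash
python3 st.py
```

```text
t 11.0 tcp in stand mm -112.49 0.33 z 0.0181 F stand -4.84 -2.22 -1.71 M [-0.026  1.061  0.018] yaw 14.95 grip 25.0 0.0138 [ 0.02  0.04  1.97 -0.    1.13 -1.29]
```

play_rows --deltas '[{"angular": [0,0,0],"dp": [0,0,0],"jaw": 1},{"angular": [0,0,0],"dp": [0,0,0],"jaw": 1},{"angular": [0,0,0],"dp": [0,0,0],"jaw": 1}]'

```text
time_s: 11.38
tcp_pos: [0.4893, 0.0593, 0.0181]
tool_rot: [0.13, 0.992, -0.0, -0.001]
force: [-5.1, -0.4, -1.4]
gripper_width: 0.0141
grasp_force: 25.0
```

```bash
python3 st.py
```

```text
t 11.375 tcp in stand mm -112.52 0.36 z 0.0181 F stand -4.87 -1.7 -1.43 M [-0.022  1.123  0.104] yaw 14.95 grip 25.0 0.0141 [ 0.02  0.04  1.97 -0.    1.13 -1.29]
```

play_rows --deltas '[{"angular": [0,0,0],"dp": [0,-0.3,0],"jaw": 1},{"angular": [0,0,0],"dp": [0,0,0],"jaw": 1},{"angular": [0,0,0],"dp": [0,0,0],"jaw": 1},{"angular": [0,0,0],"dp": [0,0,0],"jaw": 1},{"angular": [0,0,0],"dp": [0,0,0],"jaw": 1}]'

```text
time_s: 12.0
tcp_pos: [0.4894, 0.0592, 0.0181]
tool_rot: [0.13, 0.992, -0.0, -0.001]
force: [-4.8, 0.9, -2.1]
gripper_width: 0.0137
grasp_force: 25.0
```

play_rows --deltas '[{"angular": [0,0,0],"dp": [0,0,0],"jaw": 1},{"angular": [0,0,0],"dp": [0,0,0],"jaw": 1},{"angular": [0,0,0],"dp": [0,0,0],"jaw": 1},{"angular": [0,0,0],"dp": [0,0,0],"jaw": 1},{"angular": [0,0,0],"dp": [0,0,0],"jaw": 1}]'

```text
time_s: 12.62
tcp_pos: [0.4894, 0.0592, 0.0181]
tool_rot: [0.13, 0.992, -0.0, -0.001]
force: [-5.3, 1.4, -1.4]
gripper_width: 0.0135
grasp_force: 25.0
```

```bash
python3 st.py
```

```text
t 12.625 tcp in stand mm -112.48 0.32 z 0.0181 F stand -5.48 -0.03 -1.42 M [0.159 1.011 0.059] yaw 14.95 grip 25.0 0.0135 [ 0.02  0.04  1.97  0.    1.13 -1.29]
```

play_rows --deltas '[{"angular": [0,0,0],"dp": [0.3,0,0.4],"jaw": 1},{"angular": [0,0,0],"dp": [0,0,0],"jaw": 1},{"angular": [0,0,0],"dp": [0,0,0],"jaw": -0.2},{"angular": [0,0,0],"dp": [0,0,0],"jaw": -0.2},{"angular": [0,0,0],"dp": [0,0,0],"jaw": -0.2}]'

```text
time_s: 13.25
tcp_pos: [0.4905, 0.0592, 0.0185]
tool_rot: [0.13, 0.992, 0.0, 0.001]
force: [1.4, 0.0, 0.9]
gripper_width: 0.0394
grasp_force: 0.0
```

play_rows --deltas '[{"angular": [0,0,0],"dp": [0,0,0],"jaw": -0.2},{"angular": [0,0,0],"dp": [0,0,-20],"jaw": -0.2},{"angular": [0,0,0],"dp": [0,0,-40],"jaw": -1},{"angular": [0,0,0],"dp": [0,0,-50],"jaw": -1},{"angular": [0,0,0],"dp": [0,0,-50],"jaw": -1}]'

```text
time_s: 13.88
tcp_pos: [0.4894, 0.0592, 0.1795]
tool_rot: [0.13, 0.992, -0.0, -0.0]
force: [0.3, 0.1, -0.2]
gripper_width: 0.0811
grasp_force: 0.0
```

play_rows --deltas '[{"angular": [0,0,0],"dp": [0,0,0],"jaw": -1},{"angular": [0,0,0],"dp": [0,0,0],"jaw": -1}]'

```text
time_s: 14.12
tcp_pos: [0.4896, 0.0592, 0.1776]
tool_rot: [0.13, 0.992, -0.0, 0.0]
force: [-0.3, 1.0, -0.2]
gripper_width: 0.0928
grasp_force: 0.0
```

```bash
python3 - <<'E'
from h import *
import pickle
st=robot.observe();print(st["time_s"],st["tcp_pos"],st["joint_pos"].round(2))
s=robot.snapshot("wrist");save("w5.png",s["frame"]);pickle.dump((st,s),open("w5.pkl","wb"))
E
```

```text
14.125 [0.48957607 0.05921001 0.17764725] [ 0.02 -0.14  1.83 -0.    1.45 -1.29]
```

View pics/w5.png

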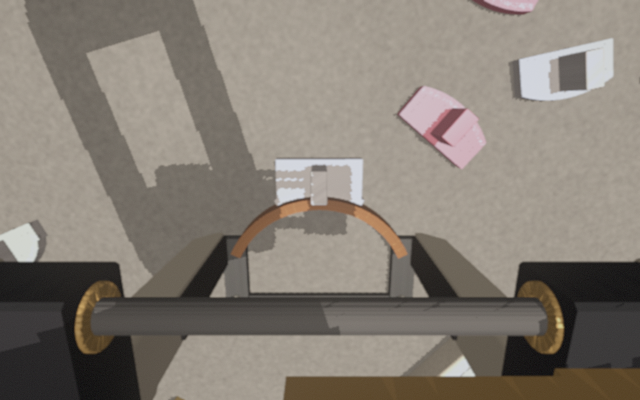

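hollow_95 is bedded symmetrically at (319,182). Next is C, round_85.

play_rows --deltas '[{"angular": [0,0,0],"dp": [19,43,0],"jaw": -0.4},{"angular": [0,0,0],"dp": [19,44,0],"jaw": -0.4},{"angular": [0,0,0],"dp": [19,44,0],"jaw": -0.4},{"angular": [0,0,0],"dp": [20,44,0],"jaw": -0.4},{"angular": [0,0,0],"dp": [20,44,0],"jaw": -0.4}]'

```text
time_s: 14.8
tcp_pos: [0.4509, 0.2968, 0.1758]
tool_rot: [0.13, 0.992, -0.001, -0.001]
force: [0.1, 1.1, -0.7]
gripper_width: 0.0651
grasp_force: 0.0
```

play_rows --deltas '[{"angular": [0,0,-0.11],"dp": [0,0,40],"jaw": -0.4},{"angular": [0,0,-0.112],"dp": [0,0,40],"jaw": -0.4},{"angular": [0,0,0],"dp": [0,0,15],"jaw": -0.4},{"angular": [0,0,0],"dp": [0,0,0],"jaw": -0.4},{"angular": [0,0,0],"dp": [0,0,0],"jaw": -0.4}]'

```text
time_s: 15.42
tcp_pos: [0.4534, 0.2962, 0.0845]
tool_rot: [0.02, 1.0, 0.0, 0.001]
force: [1.7, -0.4, -0.4]
gripper_width: 0.0651
grasp_force: 0.0
```

```bash
python3 - <<'E'
from h import *
import pickle
st=robot.observe();print(st["time_s"],st["tcp_pos"],R.from_quat(st["tool_rot"]).as_matrix().round(3),st["joint_pos"].round(2))
s=robot.snapshot("wrist");f=s["frame"];save("w6.png",f)
hsv=cv2.cvtColor(f,cv2.COLOR_RGB2HSV)
T=R.from_quat(st["tool_rot"]).as_matrix()
for v in range(0,0):pass
Kx=lambda p:None
E
```

```text
15.425 [0.45342321 0.29616797 0.08451172] [[-0.999  0.041  0.002]
 [ 0.041  0.999  0.001]
 [-0.002  0.001 -1.   ]] [ 0.48  0.08  1.8   0.    1.27 -1.05]
```

View pics/w6.png

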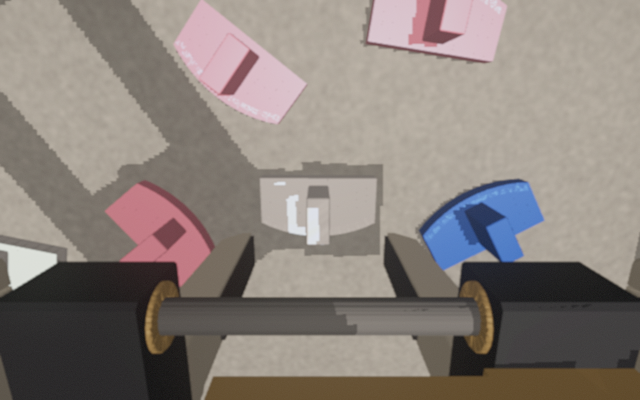

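The grey leaf is centred at (318,207) with its edge parallel to the fingers, and the blue and pink ones are clear of them. Gripping.

play_rows --deltas '[{"angular": [0,0,0],"dp": [0,0,30],"jaw": -0.4},{"angular": [0,0,0],"dp": [0,0,28],"jaw": -0.4},{"angular": [0,0,0],"dp": [0,0,8],"jaw": -0.4},{"angular": [0,0,0],"dp": [0,0,0],"jaw": 0},{"angular": [0,0,0],"dp": [0,0,0],"jaw": 1}]'

```text
time_s: 16.1
tcp_pos: [0.4536, 0.2965, 0.0187]
tool_rot: [0.02, 1.0, 0.001, 0.001]
force: [1.2, 0.9, 0.2]
gripper_width: 0.0501
grasp_force: 0.0
```

play_rows --deltas '[{"angular": [0,0,0],"dp": [0,0,0],"jaw": 1},{"angular": [0,0,0],"dp": [0,0,0],"jaw": 1},{"angular": [0,0,0],"dp": [0,0,0],"jaw": 1},{"angular": [0,0,0],"dp": [0,0,0],"jaw": 1},{"angular": [0,0,0],"dp": [0,0,0],"jaw": 1}]'

```text
time_s: 16.73
tcp_pos: [0.4524, 0.2959, 0.0171]
tool_rot: [0.019, 1.0, -0.0, 0.0]
force: [-0.2, 0.1, 1.5]
gripper_width: 0.0139
grasp_force: 25.0
```

```bash
python3 st.py
```

```text
t 16.725 tcp in stand mm -209.0 219.52 z 0.0171 F stand -0.2 0.03 1.52 M [ 0.003  0.153 -0.013] yaw 2.22 grip 25.0 0.0139 [ 0.48  0.17  1.84 -0.    1.14 -1.05]
```

play_rows --deltas '[{"angular": [0,0,0],"dp": [0,0,-30],"jaw": 1},{"angular": [0,0,0],"dp": [0,0,-50],"jaw": 1},{"angular": [0,0,0.177],"dp": [0,0,0],"jaw": 1},{"angular": [0,0,0.177],"dp": [0,0,0],"jaw": 1},{"angular": [0,0,0.177],"dp": [0,0,0],"jaw": 1}]'

```text
time_s: 17.35
tcp_pos: [0.4522, 0.2957, 0.0968]
tool_rot: [0.284, 0.959, -0.0, -0.0]
force: [0.7, -0.1, -1.1]
gripper_width: 0.0139
grasp_force: 25.0
```

play_rows --deltas '[{"angular": [0,0,0.177],"dp": [0,0,0],"jaw": 1},{"angular": [0,0,0.177],"dp": [0,0,0],"jaw": 1},{"angular": [0,0,0.177],"dp": [0,0,0],"jaw": 1},{"angular": [0,0,0.177],"dp": [0,0,0],"jaw": 1},{"angular": [0,0,0.177],"dp": [0,0,0],"jaw": 1}]'

```text
time_s: 17.98
tcp_pos: [0.4521, 0.2957, 0.0966]
tool_rot: [0.667, 0.745, -0.0, -0.0]
force: [-0.6, -0.1, -1.6]
gripper_width: 0.0137
grasp_force: 25.0
```

play_rows --deltas '[{"angular": [0,0,0.177],"dp": [0,0,0],"jaw": 1},{"angular": [0,0,0.177],"dp": [0,0,0],"jaw": 1},{"angular": [0,0,0.177],"dp": [0,0,0],"jaw": 1},{"angular": [0,0,0.177],"dp": [0,0,0],"jaw": 1},{"angular": [0,0,0.177],"dp": [0,0,0],"jaw": 1}]'

```text
time_s: 18.6
tcp_pos: [0.4521, 0.2957, 0.0966]
tool_rot: [0.922, 0.388, -0.0, 0.0]
force: [-0.3, 0.1, -0.6]
gripper_width: 0.0141
grasp_force: 25.0
```

play_rows --deltas '[{"angular": [0,0,0.177],"dp": [0,0,0],"jaw": 1},{"angular": [0,0,0.177],"dp": [0,0,0],"jaw": 1},{"angular": [0,0,0.177],"dp": [0,0,0],"jaw": 1},{"angular": [0,0,0.177],"dp": [0,0,0],"jaw": 1},{"angular": [0,0,0.177],"dp": [0,0,0],"jaw": 1}]'

```text
time_s: 19.23
tcp_pos: [0.4521, 0.2957, 0.0966]
tool_rot: [0.999, -0.045, -0.0, 0.0]
force: [0.0, 0.6, -1.1]
gripper_width: 0.0138
grasp_force: 25.0
```

play_rows --deltas '[{"angular": [0,0,0.177],"dp": [0,0,0],"jaw": 1},{"angular": [0,0,0],"dp": [0,0,0],"jaw": 1},{"angular": [0,0,0],"dp": [0,0,0],"jaw": 1}]'

```text
time_s: 19.6
tcp_pos: [0.4523, 0.2958, 0.0968]
tool_rot: [0.992, -0.128, -0.0, 0.0]
force: [-0.0, -0.3, -0.5]
gripper_width: 0.0136
grasp_force: 25.0
```

```bash
python3 st.py
```

```text
t 19.6 tcp in stand mm -209.15 219.4 z 0.0968 F stand 0.07 -0.27 -0.52 M [ 0.03   0.148 -0.042] yaw 194.68 grip 25.0 0.0136 [0.48 0.06 1.79 0.   1.29 2.31]
```

play_rows --deltas '[{"angular": [0,0,0],"dp": [25,35,0],"jaw": 1},{"angular": [0,0,0],"dp": [28,38,0],"jaw": 1},{"angular": [0,0,0],"dp": [28,38,0],"jaw": 1},{"angular": [0,0,0],"dp": [28,38,0],"jaw": 1},{"angular": [0,0,0],"dp": [28,38,0],"jaw": 1}]'

```text
time_s: 20.23
tcp_pos: [0.5371, 0.0785, 0.0971]
tool_rot: [0.992, -0.128, 0.0, -0.0]
force: [0.1, -0.0, -1.3]
gripper_width: 0.0142
grasp_force: 25.0
```

play_rows --deltas '[{"angular": [0,0,0],"dp": [24,32,0],"jaw": 1},{"angular": [0,0,0],"dp": [0,0,20],"jaw": 1},{"angular": [0,0,0],"dp": [0,0,0],"jaw": 1},{"angular": [0,0,0],"dp": [0,0,0],"jaw": 1}]'

```text
time_s: 20.72
tcp_pos: [0.5509, 0.0439, 0.0766]
tool_rot: [0.992, -0.129, -0.001, -0.0]
force: [1.0, 0.0, -0.8]
gripper_width: 0.0138
grasp_force: 25.0
```

```bash
python3 st.py; python3 - <<'E'
from h import *
a=robot.snapshot("wrist")["frame"];save("w7.png",a)
E
```

```text
t 20.725 tcp in stand mm -49.07 1.32 z 0.0766 F stand 0.96 0.3 -0.8 M [ 0.028  0.142 -0.022] yaw 194.79 grip 25.0 0.0138 [-0.01  0.12  1.77  0.    1.26  1.82]
```

View pics/w7.png

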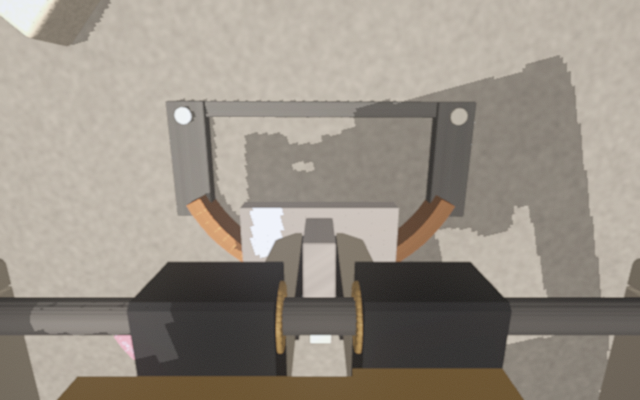

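The leaf hangs symmetrically over the hoop's inside. Lowering.

play_rows --deltas '[{"angular": [0,0,0],"dp": [2,1,20],"jaw": 1},{"angular": [0,0,0],"dp": [0,0,20],"jaw": 1},{"angular": [0,0,0],"dp": [0,0,17],"jaw": 1},{"angular": [0,0,0],"dp": [0,0,1.5],"jaw": 1},{"angular": [0,0,0],"dp": [0,0,0],"jaw": 1}]'

```text
time_s: 21.4
tcp_pos: [0.5528, 0.0413, 0.0177]
tool_rot: [0.992, -0.13, -0.001, 0.0]
force: [0.7, 1.0, -0.7]
gripper_width: 0.0141
grasp_force: 25.0
```

```bash
python3 st.py
```

```text
t 21.4 tcp in stand mm -46.58 -0.68 z 0.0177 F stand 0.48 1.11 -0.73 M [0.008 0.107 0.026] yaw 194.91 grip 25.0 0.0141 [-0.02  0.2   1.79 -0.    1.15  1.81]
```

play_rows --deltas '[{"angular": [0,0,0],"dp": [-5,-1,0],"jaw": 1},{"angular": [0,0,0],"dp": [-4,0,0],"jaw": 1},{"angular": [0,0,0],"dp": [-2,0,0],"jaw": 1},{"angular": [0,0,0],"dp": [0,0,0],"jaw": 1}]'

```text
time_s: 21.9
tcp_pos: [0.5429, 0.0452, 0.0187]
tool_rot: [0.992, -0.13, 0.0, -0.0]
force: [-0.0, 0.5, -1.5]
gripper_width: 0.0142
grasp_force: 25.0
```

```bash
python3 st.py
```

```text
t 21.9 tcp in stand mm -57.18 0.5 z 0.0187 F stand -0.14 0.46 -1.47 M [0.027 0.153 0.035] yaw 194.91 grip 25.0 0.0142 [-0.01  0.17  1.82 -0.    1.14  1.82]
```

play_rows --deltas '[{"angular": [0,0,0],"dp": [-1,0,0],"jaw": 1},{"angular": [0,0,0],"dp": [0,0,0],"jaw": 1}]'

```text
time_s: 22.15
tcp_pos: [0.542, 0.0454, 0.0186]
tool_rot: [0.992, -0.13, 0.0, 0.0]
force: [0.2, -0.5, -0.8]
gripper_width: 0.014
grasp_force: 25.0
```

play_rows --deltas '[{"angular": [0,0,0],"dp": [-1,0,0],"jaw": 1},{"angular": [0,0,0],"dp": [0,0,0],"jaw": 1}]'

```text
time_s: 22.4
tcp_pos: [0.541, 0.0456, 0.0185]
tool_rot: [0.992, -0.13, -0.0, -0.0]
force: [-0.2, 0.3, -0.8]
gripper_width: 0.014
grasp_force: 25.0
```

```bash
python3 st.py
```

```text
t 22.4 tcp in stand mm -59.13 0.45 z 0.0185 F stand -0.27 0.2 -0.79 M [ 0.041  0.158 -0.017] yaw 194.91 grip 25.0 0.014 [-0.01  0.17  1.83  0.    1.14  1.82]
```

play_rows --deltas '[{"angular": [0,0,0],"dp": [-1,0,0.8],"jaw": 1},{"angular": [0,0,0],"dp": [0,0,0],"jaw": 1}]'

```text
time_s: 22.65
tcp_pos: [0.5399, 0.0459, 0.0176]
tool_rot: [0.992, -0.13, -0.0, 0.0]
force: [0.5, 0.3, -1.4]
gripper_width: 0.0135
grasp_force: 25.0
```

play_rows --deltas '[{"angular": [0,0,0],"dp": [-0.7,0,0],"jaw": 1},{"angular": [0,0,0],"dp": [0,0,0],"jaw": 1}]'

```text
time_s: 22.9
tcp_pos: [0.5394, 0.0461, 0.0177]
tool_rot: [0.992, -0.13, 0.0, -0.0]
force: [-0.7, -0.9, -1.1]
gripper_width: 0.0139
grasp_force: 25.0
```

play_rows --deltas '[{"angular": [0,0,0],"dp": [-0.6,0,0],"jaw": 1},{"angular": [0,0,0],"dp": [0,0,0],"jaw": 1}]'

```text
time_s: 23.15
tcp_pos: [0.5388, 0.0462, 0.0177]
tool_rot: [0.992, -0.13, -0.0, 0.0]
force: [1.1, -0.1, -1.4]
gripper_width: 0.014
grasp_force: 25.0
```

Now at about −61.4 mm.

play_rows --deltas '[{"angular": [0,0,0],"dp": [-0.6,0,0],"jaw": 1},{"angular": [0,0,0],"dp": [0,0,0],"jaw": 1}]'

```text
time_s: 23.4
tcp_pos: [0.5382, 0.0464, 0.0177]
tool_rot: [0.992, -0.13, -0.0, 0.0]
force: [0.1, -0.3, -1.5]
gripper_width: 0.0137
grasp_force: 25.0
```

play_rows --deltas '[{"angular": [0,0,0],"dp": [-0.5,0,0],"jaw": 1},{"angular": [0,0,0],"dp": [0,0,0],"jaw": 1}]'

```text
time_s: 23.65
tcp_pos: [0.5377, 0.0465, 0.0177]
tool_rot: [0.992, -0.13, -0.0, 0.0]
force: [-0.0, -0.2, -0.4]
gripper_width: 0.014
grasp_force: 25.0
```

```bash
python3 st.py
```

```text
t 23.65 tcp in stand mm -62.52 0.46 z 0.0177 F stand 0.02 -0.2 -0.41 M [-0.01   0.166  0.039] yaw 194.91 grip 25.0 0.014 [-0.01  0.16  1.84  0.    1.14  1.82]
```

play_rows --deltas '[{"angular": [0,0,0],"dp": [-0.5,0,0],"jaw": 1},{"angular": [0,0,0],"dp": [0,0,0],"jaw": 1}]'

```text
time_s: 23.9
tcp_pos: [0.5372, 0.0466, 0.0177]
tool_rot: [0.992, -0.13, 0.0, 0.0]
force: [0.1, 1.2, -1.5]
gripper_width: 0.014
grasp_force: 25.0
```

play_rows --deltas '[{"angular": [0,0,0],"dp": [-0.5,0,0],"jaw": 1},{"angular": [0,0,0],"dp": [0,0,0],"jaw": 1}]'

```text
time_s: 24.15
tcp_pos: [0.5368, 0.0468, 0.0177]
tool_rot: [0.992, -0.13, 0.0, 0.0]
force: [-1.2, -0.4, -0.8]
gripper_width: 0.0135
grasp_force: 25.0
```

```bash
python3 st.py
```

```text
t 24.15 tcp in stand mm -63.49 0.46 z 0.0177 F stand -1.05 -0.65 -0.83 M [0.028 0.134 0.032] yaw 194.91 grip 25.0 0.0135 [-0.01  0.16  1.84 -0.    1.14  1.82]
```

play_rows --deltas '[{"angular": [0,0,0],"dp": [-0.5,0,0],"jaw": 1},{"angular": [0,0,0],"dp": [0,0,0],"jaw": 1}]'

```text
time_s: 24.4
tcp_pos: [0.5362, 0.0469, 0.0177]
tool_rot: [0.992, -0.13, -0.0, 0.0]
force: [0.2, -0.8, -0.8]
gripper_width: 0.0138
grasp_force: 25.0
```

```bash
python3 st.py
```

```text
t 24.4 tcp in stand mm -64.04 0.46 z 0.0177 F stand 0.37 -0.76 -0.81 M [-0.001  0.191 -0.002] yaw 194.91 grip 25.0 0.0138 [-0.01  0.16  1.84  0.    1.14  1.82]
```

play_rows --deltas '[{"angular": [0,0,0],"dp": [-0.5,0,0],"jaw": 1},{"angular": [0,0,0],"dp": [0,0,0],"jaw": 1}]'

```text
time_s: 24.65
tcp_pos: [0.5358, 0.047, 0.0177]
tool_rot: [0.992, -0.13, -0.0, 0.0]
force: [0.1, 0.5, -1.2]
gripper_width: 0.0142
grasp_force: 25.0
```

```bash
python3 st.py
```

```text
t 24.65 tcp in stand mm -64.53 0.45 z 0.0177 F stand -0.05 0.46 -1.17 M [-0.007  0.18   0.02 ] yaw 194.91 grip 25.0 0.0142 [-0.01  0.16  1.84 -0.    1.14  1.82]
```

play_rows --deltas '[{"angular": [0,0,0],"dp": [-0.5,0,0],"jaw": 1},{"angular": [0,0,0],"dp": [0,0,0],"jaw": 1}]'

```text
time_s: 24.9
tcp_pos: [0.5353, 0.0471, 0.0178]
tool_rot: [0.992, -0.13, 0.0, -0.0]
force: [-0.2, 0.0, -0.8]
gripper_width: 0.0138
grasp_force: 25.0
```

```bash
python3 st.py
```

```text
t 24.9 tcp in stand mm -64.97 0.46 z 0.0178 F stand -0.22 -0.01 -0.78 M [0.034 0.145 0.01 ] yaw 194.91 grip 25.0 0.0138 [-0.01  0.16  1.84  0.    1.14  1.82]
```

play_rows --deltas '[{"angular": [0,0,0],"dp": [-0.5,0,0],"jaw": 1},{"angular": [0,0,0],"dp": [0,0,0],"jaw": 1}]'

```text
time_s: 25.15
tcp_pos: [0.5352, 0.0472, 0.0178]
tool_rot: [0.992, -0.13, 0.0, 0.0]
force: [3.4, -1.5, -3.0]
gripper_width: 0.014
grasp_force: 25.0
```

```bash
python3 st.py
```

```text
t 25.15 tcp in stand mm -65.12 0.46 z 0.0178 F stand 3.63 -0.56 -2.96 M [-0.181 -0.328  0.007] yaw 194.91 grip 25.0 0.014 [-0.01  0.16  1.85 -0.    1.14  1.82]
```

play_rows --deltas '[{"angular": [0,0,0],"dp": [-0.2,0,0],"jaw": 1},{"angular": [0,0,0],"dp": [0,0,0],"jaw": 1},{"angular": [0,0,0],"dp": [0,0,0],"jaw": 1}]'

```text
time_s: 25.52
tcp_pos: [0.5351, 0.0472, 0.0179]
tool_rot: [0.992, -0.13, 0.001, 0.0]
force: [4.4, -1.7, -4.6]
gripper_width: 0.0138
grasp_force: 25.0
```

```bash
python3 st.py
```

```text
t 25.525 tcp in stand mm -65.16 0.45 z 0.0179 F stand 4.71 -0.5 -4.62 M [-0.304 -0.807 -0.052] yaw 194.91 grip 25.0 0.0138 [-0.01  0.16  1.85 -0.    1.14  1.82]
```

play_rows --deltas '[{"angular": [0,0,0],"dp": [0,0,0.3],"jaw": 1},{"angular": [0,0,0],"dp": [0,0,0],"jaw": 1},{"angular": [0,0,0],"dp": [0,0,0],"jaw": 1},{"angular": [0,0,0],"dp": [0,0,0],"jaw": 1},{"angular": [0,0,0],"dp": [0,0,0],"jaw": 1}]'

```text
time_s: 26.15
tcp_pos: [0.5352, 0.0472, 0.0179]
tool_rot: [0.992, -0.13, 0.001, 0.0]
force: [4.4, -1.5, -0.4]
gripper_width: 0.014
grasp_force: 25.0
```

```bash
python3 st.py
```

```text
t 26.15 tcp in stand mm -65.12 0.47 z 0.0179 F stand 4.61 -0.34 -0.42 M [-0.439 -0.746 -0.025] yaw 194.91 grip 25.0 0.014 [-0.01  0.16  1.85 -0.    1.14  1.82]
```

play_rows --deltas '[{"angular": [0,0,0],"dp": [0,0,0],"jaw": 1},{"angular": [0,0,0],"dp": [0,0,0],"jaw": 1},{"angular": [0,0,0],"dp": [0,0,0],"jaw": 1},{"angular": [0,0,0],"dp": [0,0,0],"jaw": 1},{"angular": [0,0,0],"dp": [0,0,0],"jaw": 1}]'

```text
time_s: 26.78
tcp_pos: [0.5352, 0.0472, 0.0178]
tool_rot: [0.992, -0.13, 0.001, 0.0]
force: [4.1, -1.4, -0.9]
gripper_width: 0.014
grasp_force: 25.0
```

```bash
python3 st.py
```

```text
t 26.775 tcp in stand mm -65.16 0.49 z 0.0178 F stand 4.33 -0.28 -0.87 M [-0.462 -0.739 -0.018] yaw 194.91 grip 25.0 0.014 [-0.01  0.16  1.85 -0.    1.14  1.82]
```

play_rows --deltas '[{"angular": [0,0,0],"dp": [0.3,0,0.5],"jaw": 1},{"angular": [0,0,0],"dp": [0,0,0],"jaw": 1},{"angular": [0,0,0],"dp": [0,0,0],"jaw": 0.35},{"angular": [0,0,0],"dp": [0,0,0],"jaw": 0.35},{"angular": [0,0,0],"dp": [0,0,0],"jaw": 0.35}]'

```text
time_s: 27.4
tcp_pos: [0.5342, 0.0474, 0.0165]
tool_rot: [0.992, -0.13, -0.001, 0.0]
force: [0.4, 0.3, 0.5]
gripper_width: 0.03
grasp_force: 0.0
```

play_rows --deltas '[{"angular": [0,0,0],"dp": [0,0,-15],"jaw": 0.35},{"angular": [0,0,0],"dp": [0,0,-35],"jaw": 0.35},{"angular": [0,0,0],"dp": [0,0,-50],"jaw": 0.35},{"angular": [0,0,0],"dp": [0,0,-50],"jaw": 0.35},{"angular": [0,0,0],"dp": [0,0,0],"jaw": 0.35}]'

```text
time_s: 28.02
tcp_pos: [0.5385, 0.0473, 0.1738]
tool_rot: [0.992, -0.13, 0.005, -0.001]
force: [-0.4, 0.4, -0.1]
gripper_width: 0.0304
grasp_force: 0.0
```

play_rows --deltas '[{"angular": [0,0,0],"dp": [-25,0,0],"jaw": -1},{"angular": [0,0,0],"dp": [-25,0,0],"jaw": -1},{"angular": [0,0,0],"dp": [0,0,0],"jaw": -1},{"angular": [0,0,0],"dp": [0,0,0],"jaw": -1}]'

```text
time_s: 28.52
tcp_pos: [0.4871, 0.06, 0.167]
tool_rot: [0.992, -0.13, 0.0, 0.0]
force: [-0.3, 0.7, 1.4]
gripper_width: 0.0653
grasp_force: 0.0
```

```bash
python3 st.py; python3 - <<'E'
from h import *
a=robot.snapshot("wrist")["frame"]
b=robot.snapshot("side")["frame"][150:230,270:370];b=cv2.resize(b,(500,400),interpolation=cv2.INTER_CUBIC)
save("w8.png",np.hstack([a[:, 170:470],b]))
E
```

```text
t 28.525 tcp in stand mm -114.92 0.46 z 0.167 F stand -0.45 0.57 1.44 M [0.054 0.129 0.02 ] yaw 194.9 grip 0.0 0.0653 [ 0.02 -0.14  1.85 -0.    1.43  1.85]
```

View pics/w8.png

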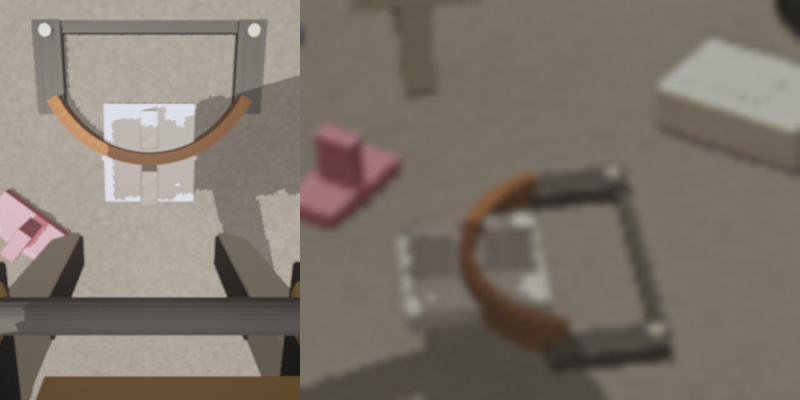

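The picture shows both leaves bedded flat and symmetric on the hoop, one outside and one inside, with the gripper clear. Handing in.

```bash
python3 -c "
from workcell import robot
print(robot.hand_in())"
```

```text
the job is handed in; nothing more can be done
None
```

The job is handed in with no verdict returned: hollow_95 was pressed outside the hoop and round_85 inside, each for over a second at about 5 N (a brief 8 N while hollow_95 was being seated), and both were left lying bedded, with the two wrong leaves and the goods untouched.

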